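# Hang the tone-scale plate on the stand, scale outward

## Task

Take the wooden tone-scale plate out of its slotted holder and hang it by its window on the hook of the stand, with the printed scale facing outward (the way the hook points) and the plate slid fully home against the hook's black block. The hook's height has been set by hand, so find it by feel, handle the plate and stand gently, and let go only once the hook carries the plate. Do not disturb the cup, the tin or the carton.

Things in the scene. Friction and masses are not known exactly. Their poses are not given: they have to be found in the camera images.
- plate: upright plywood plate 8 mm thick, 170 tall, 0.10 to 0.15 kg: lower part 100 wide up to 95 mm, above it a tab 56 wide, to be pinched over its 8 mm. Origin: middle of the bottom edge; z up the plate, y across, x square to it, out of the marked face (five grey steps and ticks). Starts in the holder's slot
- plate_hole (a point): centre (mid-thickness) of the window that goes through the plate on its centre line: 16 mm wide, 22 tall, from 100 to 122 mm above the bottom edge; the 48 mm of tab above it are solid
- plate_front (a point): a point in the air 100 mm straight out from the marked face, 47.5 mm above the plate's bottom edge
- holder: fixed wooden block 75 x 130 mm, 45 mm tall, with a slot along its y, 11 mm wide, 108 mm long, open at the top, floor 10 mm above the table. Origin: centre of its underside; z up
- stand: fixed stand. Origin on the table under the post; z up; +x is the way the hook points (outward). Foot 10 mm thick, x -85 to +25 mm, 120 wide; post 12 x 24 mm, top 155 mm up. A black block on its front carries the hook. Never press plate and stand together with 20 N or more; no part of it yields below that
- stand_hook (a point): fixed point 136 mm above the table, UNDER the hook's straight rod, at stand x 34 mm, where the plate's mid-thickness is when home (back touching the block, window's top resting on the rod). The rod's axis lies 4 to 40 mm above this point (140 to 176 mm above the table): clamped by hand, NOT measured
- stand_tip (a point): fixed point under the hook's tip, 136 mm above the table, stand x 63 mm. The tip's top is 9.5 mm above the straight rod's axis (so 13.5 to 49.5 mm above this point). Rod 7 mm thick, level from the block's face (x 30 mm) to x 56, then rising to the tip; its end reaches x 66.5. Block 26 x 24 x 48 mm, its top 9 mm above the axis
- cup: stoneware cup, 72 mm across, 85 mm tall, origin under its centre: leave alone
- tin: round tin, 88 mm across, 36 mm tall, origin under its centre: leave alone
- carton: cardboard carton 45 x 120 x 35 mm, origin under its centre: leave alone
There are look-alikes about, which are no part of the job. There is more than one size of the plate; the one meant has the size given above.

How it is judged (in metres and radians):
On the way, in this order (a step that is already met when the one before it is completed fails the run):
1. the plate is lifted clear of the holder (height (world z) of plate above 0.055 m and contact force between plate and holder below 0.1 N and contact force between plate and the fingers above 0.5 N), for 0.2 s.
2. the hook is through the plate's window, scale outward, and the plate touches the stand (contact force between plate and stand above 0.4 N and x of plate_hole in the frame of stand between 0.028 and 0.052 m and x of plate_front in the frame of stand above 0.1 m and z of plate_hole in the frame of stand above 0.122 m), for 0.1 s.
At the end, for the whole second after the job is handed in: the plate hangs by its window on the hook alone, released and at rest (below 30 mm/s), marked face outward within 0.25 rad, upright within 0.2 rad, within 6 mm of its home against the block and within 8 mm sideways (contact force between plate and stand above 0.4 N and contact force between plate and the fingers below 0.05 N and x of plate_hole in the frame of stand between 0.028 and 0.04 m and y of plate_hole in the frame of stand between -0.008 and 0.008 m and z of plate_hole in the frame of stand between 0.122 and 0.18 m and x of plate_front in the frame of stand above 0.125 m and angle between the x axis of plate and the x axis of stand, either way round below 0.25 rad and angle between plate's own z axis and vertical below 0.2 rad and linear speed of plate below 0.03 m/s); the robot touches nothing.
It fails at once if plate and stand pressed together with 20 N or more (contact force between plate and stand above 20 N).
It fails at once if the robot itself pushes on the stand with 10 N or more (contact force between any of the fingers, the arm and stand above 10 N).
It fails at once if cup, tin or carton moved by 15 mm or more (distance of any of cup, tin, carton from where it was at the start of the episode above 0.015 m).
It fails at once if the plate is dropped (faster than 0.2 m/s while no finger touches it) (linear speed of plate above 0.2 m/s and contact force between plate and the fingers below 0.05 N).
It also fails if it takes over 54 s, if anything falls off the work surface, if the arm or the gripper's body presses on something with over 40 N, if the wrist force passes 120 N, or if a joint passes its speed limit or range.

## Robot

A 7-joint arm with a two-finger parallel gripper is mounted at the origin on the work surface. World frame = base frame: x ahead of the robot, y to its left, z up, the work surface at z = 0. Lengths are in mm, angles in rad, forces in N, time in s.
With the tool pointing down it reaches from about 400 to 750 mm from the base axis. Payload 19.5 kg.
Tool frame: the origin (TCP) lies at the very end of the fingers, on their centre line; the grasp point (between the pads) lies 19 mm behind it (grasp_offset is the z of the grasp point in the tool frame, in mm); z points along the fingers, y is the direction in which the jaws open and shut (so a half turn about z gives the same grasp; the last joint's range is limited). The gripper opens to 85 mm and grips with 20 to 120 N. Pads are 22 mm wide; open, the fingers measure 114 mm over their backs; the gripper's body (76 mm by 85 mm) begins 54 mm behind the grasp point. The pads swing forward as they close: fully open they stand 13 mm farther back than shut.
Start: joints at [1.242, 0.707, -0.028, 1.485, 0.022, 0.951, -0.075], TCP at [162.652, -551.488, 231.268] pointing down, gripper open.
Joint ranges: [-2.71, 2.71], [-0.32, 2.16], [-1.57, 1.52], [0, 2.45], [-1.46, 4.6], [0, 2.02], [-2.83, 2.83]. Speed limits (rad/s): [1.89, 1.89, 2.57, 2.57, 3.01, 3.01, 3.01].

## Interface

Orientations are given as a 3x3 rotation matrix whose columns are the frame's x, y, z axes.
In Python, from plant import observe, capture, camera_model, hand_in, grasp_offset gives the robot as it stands. The module is installed in compiled form; this text tells all that it offers.
- The arm moves only by the shell command python3 -m crank 'ROWS' [FORCE]. ROWS is JSON, a list of rows, each a list of 7 numbers: the shift along the world's x, y, z in cm, then the turn, a rotation vector about the world's x, y, z in degrees, then the closure, from 0 (fully open) to 1 (shut). A call has 1 to 20 rows; each row is the pose to reach, as a shift and turn from the pose commanded when the call began; what a row does not reach only later rows make up. A row lasts 1/10 s, in which the tool goes at most 50 mm and 8.59 degrees, less where a joint would pass 70% of its speed; a pose out of reach is approached as far as the arm can. A call with a gripper value outside its range is refused whole. The fingers move at their own pace and stop on an object; FORCE is the grip in N (left out, the last holds). Time passes only in rows, so rows that repeat a pose let the fingers close. It gives the time, the measured TCP pose, the force and the opening at its end, in the units of the state.
- observe(): the state, without advancing time (a new reading comes with each control period).
- capture(name): name is "side" or "top"; returns the picture (480x640x3 uint8, blue, green, red); there is no depth.
- camera_model(name): a dict with "intrinsics" (3x3 intrinsics, pixels), "position" and "orientation" of the camera in the world. Camera axes: x right, y down, z forward; pixel columns grow to the right and rows downward; lengths in mm; the calibration is good to about 2 mm. A picture is of the moment at which its call begins. camera_model takes no time and is no camera call.
- hand_in(): hands the job in, once; it reports no verdict.
The state is a dict: "time_s": time; "qpos": joint angles; "qvel": joint speeds; "effort": joint torques, N m; "eef_pos": TCP position; "orientation": TCP orientation; "wrist_force": force on the tool from outside, world axes, zero at the start; "moment": the same for the moment, N m; "width": opening from 0.0 (shut) to 1.0 (fully open).
Only numpy, scipy, OpenCV 4.12 (cv2) and the standard library are available. Lean on these libraries where they do the work, as an engineer would, in place of code of your own. Each camera call takes 0.05 s, during which the arm holds its last target.

## Working session

There is one attempt and no reset: what is moved stays moved. The work goes in short steps, Python scripts to look and compute and a shell command to move; the robot and the scene stay as the last step left them, time stands still between calls to the robot, and variables do not carry over. Pictures are saved under pics/ and viewed, and the job is handed in when it is done.

```bash
mkdir -p pics
python3 - <<'E'
from plant import *
import cv2, numpy as np
np.set_printoptions(precision=4,suppress=True)
for n in ("side","top"):
    cv2.imwrite(f"pics/{n}0.png",capture(n)); m=camera_model(n); print(n,m)
print(observe(),grasp_offset)
E
```

```text
side {'intrinsics': array([[560.8169,   0.    , 315.5363],
       [  0.    , 560.8169, 233.5211],
       [  0.    ,   0.    ,   1.    ]]), 'position': array([283.4808, 625.675 , 773.4171]), 'orientation': array([[-0.8909, -0.3289,  0.3131],
       [-0.4537,  0.614 , -0.646 ],
       [ 0.0202, -0.7176, -0.6962]])}
top {'intrinsics': array([[448.7703,   0.    , 317.916 ],
       [  0.    , 448.7703, 241.0125],
       [  0.    ,   0.    ,   1.    ]]), 'position': array([386.7626, -15.3159, 934.946 ]), 'orientation': array([[ 0.1178, -0.9697,  0.2141],
       [-0.993 , -0.1161,  0.0205],
       [ 0.005 , -0.2151, -0.9766]])}
{'time_s': 0.1, 'qpos': array([ 1.2423,  0.707 , -0.0276,  1.4849,  0.022 ,  0.9509, -0.0755]), 'qvel': array([ 0.0001, -0.0013,  0.0012, -0.0016, -0.0007,  0.0009, -0.0004]), 'effort': array([  0.003 , -88.4293,   1.2379, -23.6455,   0.0172,   0.0051,
        -0.    ]), 'eef_pos': array([ 162.6001, -551.2919,  230.8841]), 'orientation': array([[ 0.9592,  0.2829, -0.0003],
       [ 0.2829, -0.9592,  0.0009],
       [-0.    , -0.001 , -1.    ]]), 'wrist_force': array([-1.1429,  0.0189, -0.2232]), 'moment': array([0.0361, 0.0442, 0.0531]), 'width': 0.9994649787180386} -18.700000000000003
```

View pics/side0.png

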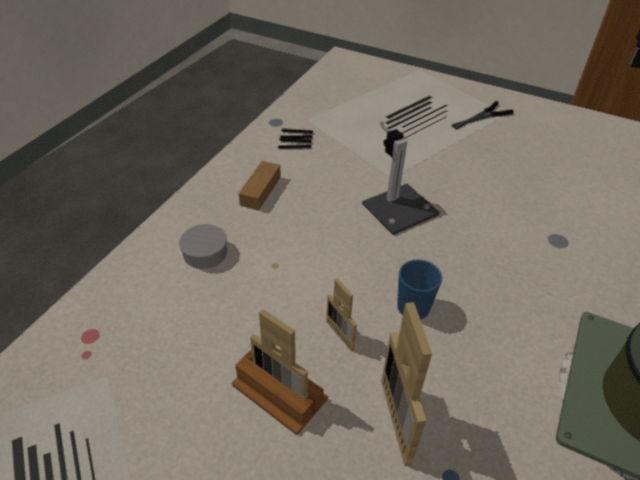

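View pics/top0.png

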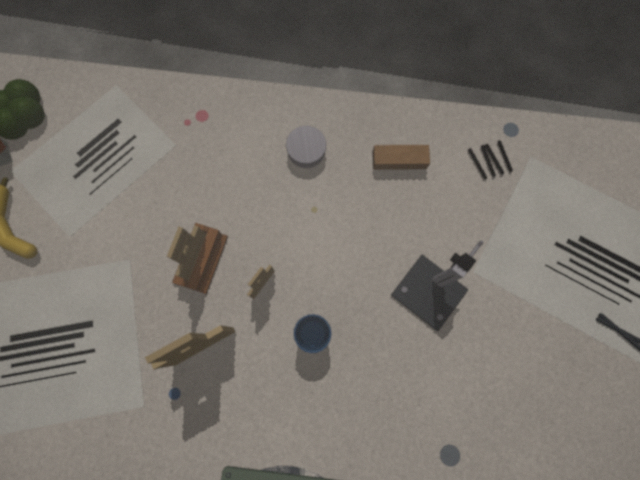

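```bash
cat > h.py <<'E'
from plant import *
import cv2, numpy as np
np.set_printoptions(precision=3,suppress=True)
def ray(n,u,v):
    m=camera_model(n); d=np.array(m['orientation'])@np.linalg.inv(m['intrinsics'])@np.array([u,v,1.]); return np.array(m['position']),d
def onz(n,u,v,z):
    p,d=ray(n,u,v); return p+d*(z-p[2])/d[2]
def proj(n,P):
    m=camera_model(n); c=(np.atleast_2d(P)-m['position'])@np.array(m['orientation']); q=c@np.array(m['intrinsics']).T; return q[:,:2]/q[:,2:]
def tri(us,ut):
    A=[];b=[]
    for n,u in(("side",us),("top",ut)):
        p,d=ray(n,*u); d/=np.linalg.norm(d); M=np.eye(3)-np.outer(d,d); A.append(M); b.append(M@p)
    x=np.linalg.lstsq(np.vstack(A),np.hstack(b),rcond=None)[0]
    return x
def crop(src,out,x0,y0,w,h,s):
    im=cv2.imread(src)[y0:y0+h,x0:x0+w]; im=cv2.convertScaleAbs(im,alpha=1.5,beta=0)
    cv2.imwrite(out,cv2.resize(im,None,fx=s,fy=s,interpolation=cv2.INTER_CUBIC))
E
python3 - <<'E'
from h import *
crop("pics/side0.png","pics/c1.png",220,300,120,140,4.2)
crop("pics/top0.png","pics/c2.png",150,210,100,90,6.5)
crop("pics/side0.png","pics/c3.png",350,110,100,130,4.5)
crop("pics/top0.png","pics/c4.png",385,230,110,105,5.6)
E
```

```text
(no output)
```

View pics/c1.png

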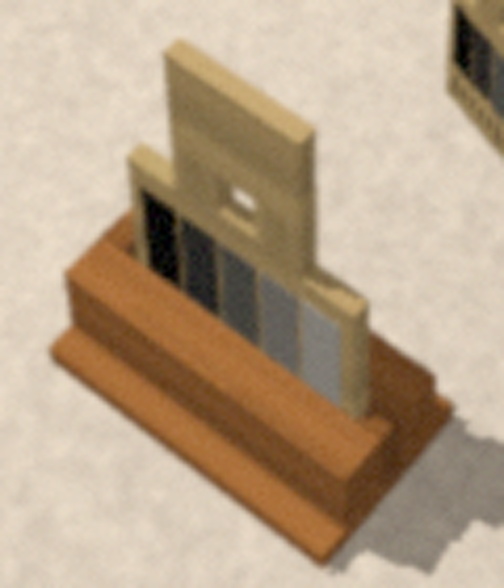

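View pics/c2.png

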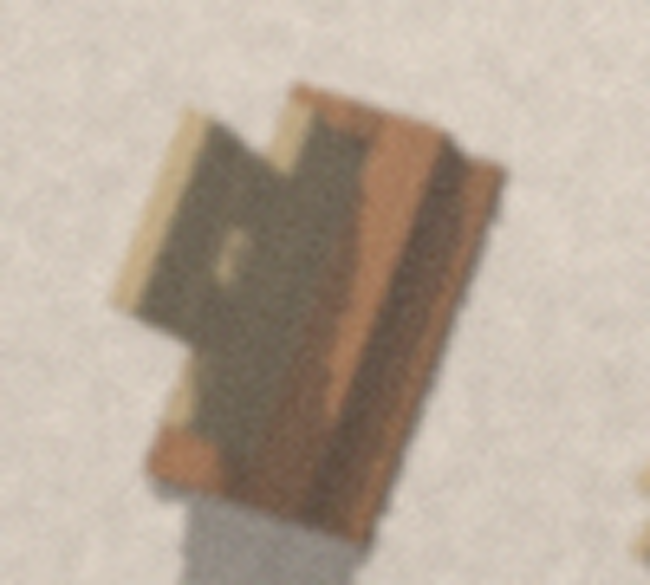

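View pics/c3.png

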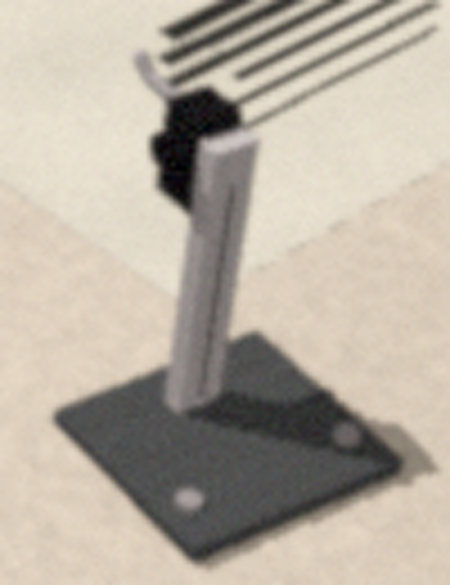

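View pics/c4.png

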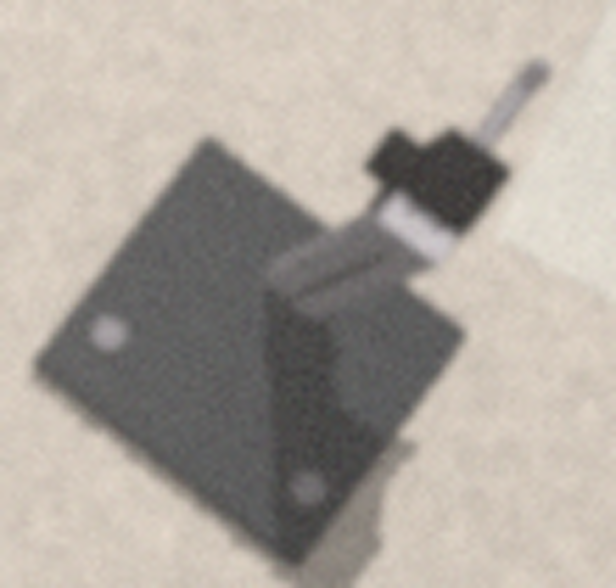

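```bash
cat > fit.py <<'E'
from h import *
from scipy.optimize import least_squares
from scipy.spatial.transform import Rotation as R
def sc(n,pts):
    s,ox,oy={'c1':(4.2,220,300),'c2':(6.5,150,210),'c3':(4.5,350,110),'c4':(5.6,385,230)}[n]
    return (np.array(pts,float)+.5)/s-.5+[ox,oy]
PS=[(4,-28,170),(4,28,170),(-4,28,170),(-4,-28,170),(4,-50,95)]
us=sc('c1',[(165,52),(302,142),(315,130),(180,40),(130,155)])
PT=[(4,-28,170),(-4,-28,170),(4,28,170),(-4,28,170),(-4,-50,95)]
ut=sc('c2',[(190,105),(215,120),(110,300),(135,312),(315,110)])
def fit(PS,us,PT,ut,x0,tilt):
    def T(p,P): return R.from_euler('ZY',[p[2],p[3] if tilt else 0]).apply(P)+[p[0],p[1],p[4]]
    f=lambda p: np.r_[(proj('side',T(p,PS))-us).ravel(),(proj('top',T(p,PT))-ut).ravel()]
    r=least_squares(f,x0); print(r.x,np.sqrt(np.mean(r.fun**2))); print(r.fun.reshape(-1,2).T); return r.x
g=onz('top',187,250,100)
print(g)
fit(PS,us,PT,ut,[g[0],g[1],1.4,0,10],True)
FS=[(25,60,10),(25,-60,10),(-85,-60,10),(-85,60,10)]
fs=sc('c3',[(58,413),(258,333),(400,465),(197,555)])
ft=sc('c4',[(208,138),(465,333),(297,562),(38,362)])
g=onz('top',440,280,10);print(g)
p=fit(FS,fs,FS,ft,[g[0],g[1],-0.9,0,0],False)
q=tri(sc('c3',[(140,57)])[0],sc('c4',[(540,68)])[0]); print('tip',q, R.from_euler('Z',-p[2]).apply(q-[p[0],p[1],0]))
E
python3 fit.py
```

```text
[523.059 246.367 100.   ]
[521.093 244.48    1.374   0.004   9.433] 0.47662156271781564
[[-0.43  -0.69   0.206  0.058 -0.663 -0.315  0.136 -0.249  0.258  0.563]
 [ 0.086  0.62  -0.507 -0.778  0.101  0.661 -0.261  0.88   0.462  0.276]]
[ 537.481 -257.006   10.   ]
[ 535.809 -254.217   -0.556    0.      -3.561] 0.8379686428693471
[[-1.758 -0.705  0.688 -1.072  0.035  1.129  0.449 -0.723]
 [ 0.087 -0.134 -0.081  0.226 -0.297  0.423  1.831  0.568]]
tip [ 589.148 -285.764  160.756] [ 61.956   1.338 160.756]
```

```bash
cat > ov.py <<'E'
from fit import *
p=fit(FS,fs,FS,ft,[537,-257,-0.6,0,0],False)
def S(P,p): return R.from_euler('Z',p[2]).apply(np.array(P,float))+[p[0],p[1],0]
def box(x0,x1,y0,y1,z0,z1):
    c=[(x,y,z) for x in(x0,x1) for y in(y0,y1) for z in(z0,z1)]
    return [(a,b) for i,a in enumerate(c) for b in c[i+1:] if sum(u!=v for u,v in zip(a,b))==1]
import sys
ax=float(sys.argv[1]); dx,dy,dw=map(float,sys.argv[2:5])
pp=[p[0]+dx,p[1]+dy,p[2]+dw]; print(pp)
E=box(-85,25,-60,60,0,10)+box(-6,6,-12,12,10,155)+box(4,30,-12,12,ax+9-48,ax+9)+[((30,0,ax),(56,0,ax)),((56,0,ax),(63,0,ax+6))]
for n,(x0,y0,w,h,s),o in(("side",(350,110,100,130,4.5),"a"),("top",(385,230,110,105,5.6),"b")):
    crop(f"pics/{n}0.png","/tmp/t.png",x0,y0,w,h,s); im=cv2.imread("/tmp/t.png")
    for a,b in E:
        q=(proj(n,S([a,b],pp))-[x0,y0]+.5)*s-.5
        cv2.line(im,*[tuple(int(round(t)) for t in k) for k in q],(0,255,0),1,cv2.LINE_AA)
    cv2.imwrite(f"/tmp/{o}.png",im)
a=cv2.imread("/tmp/a.png");b=cv2.imread("/tmp/b.png");H=max(a.shape[0],b.shape[0])
f=lambda i:cv2.copyMakeBorder(i,0,H-i.shape[0],0,0,cv2.BORDER_CONSTANT)
im=np.hstack([f(a),f(b)]); im=cv2.resize(im,None,fx=.74,fy=.74,interpolation=cv2.INTER_AREA); cv2.imwrite(sys.argv[5],im); print(im.shape)
E
python3 ov.py 154 0 0 0 pics/ov1.png | tail -2
```

```text
[np.float64(535.8085119523176), np.float64(-254.21695181240037), np.float64(-0.5556951742943589)]
(435, 789, 3)
```

View pics/ov1.png

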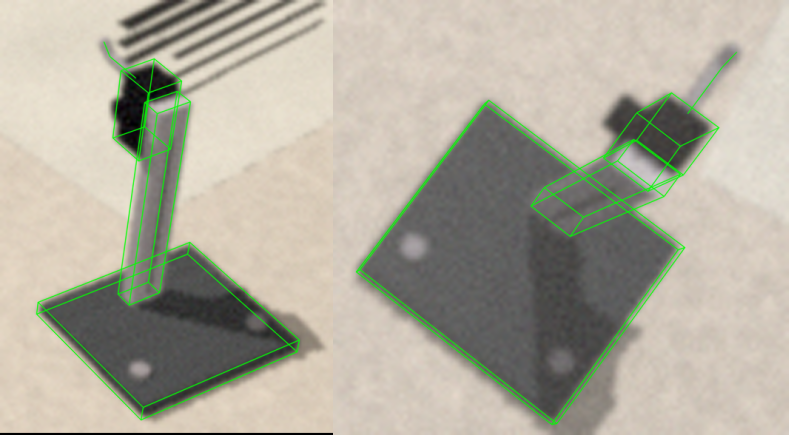

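Run:
```python
from h import *
crop("pics/side0.png","pics/c5.png",360,290,90,180,3.3)
crop("pics/top0.png","pics/c6.png",140,310,110,110,5)
print(tri((411,308),(231,328)),tri((428,357),(152,361)))
```

```text
[382.165 128.087 161.211] [324.692 231.808 216.814]
```

View pics/c5.png

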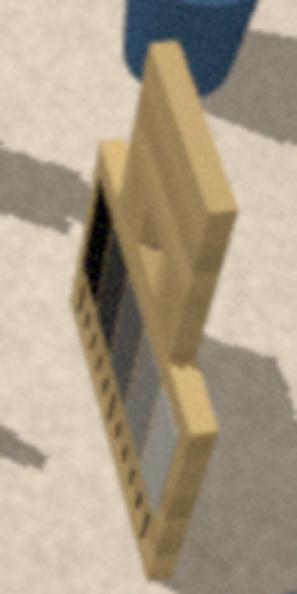

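View pics/c6.png

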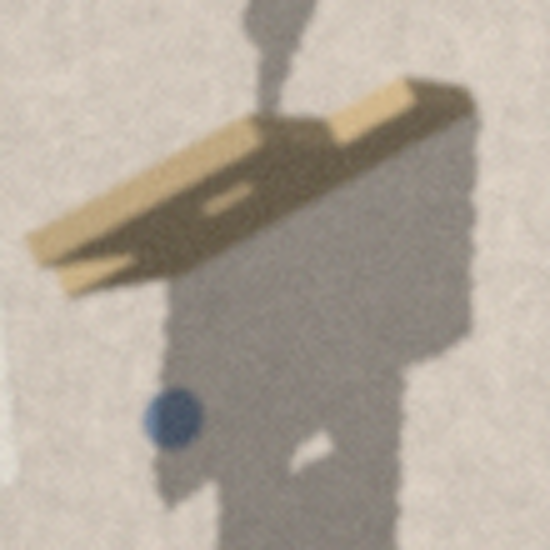

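Candidates are the plate in the holder (side 277,355 / top 187,250), a small plate (side 342,315 / top 260,280) and a large plate (side 405,385 / top 190,345). The fit of the one in the holder matches the given size (56 mm tab, 170 mm tall, RMS error 0.5 px), and the close crop shows the grey steps. I choose that one.

```bash
python3 -m crank '[[3.75,2.75,2,0,0,7.6,0],[7.5,5.5,4,0,0,15.2,0],[11.25,8.25,6,0,0,22.8,0],[15,11,8,0,0,30.4,0],[18.75,13.75,10,0,0,38,0],[22.5,16.5,10,0,0,45.6,0],[26.25,19.25,10,0,0,53.2,0],[30,22,10,0,0,60.8,0],[30.5,26.8,10,0,0,68.4,0],[31,31.6,10,0,0,76,0],[31.5,36.4,10,0,0,83.6,0],[32,41.2,10,0,0,91.2,0],[32.5,46,10,0,0,98.8,0],[33,50.8,10,0,0,106.4,0],[33.5,55.6,10,0,0,114,0],[34,60.4,10,0,0,121.6,0],[34.5,65.2,10,0,0,129.2,0],[35,70,10,0,0,136.8,0],[35.5,74.8,10,0,0,144.4,0],[35.85,79.6,9,0,0,152.3,0]]' 40
```

```text
time_s: 2.1
eef_pos: [521.3, 246.5, 321.7]
orientation: [[-0.982, 0.191, 0.001], [0.191, 0.982, 0.0], [-0.001, 0.001, -1.0]]
wrist_force: [1.0, -1.1, 0.2]
width: 0.999
```

```bash
python3 -m crank '[[0,-0.2,-4.5,0,0,0,0.3],[0,-0.2,-9,0,0,0,0.4],[0,-0.2,-13,0,0,0,0.4],[0,-0.2,-16,0,0,0,0.4],[0,-0.2,-17.6,0,0,0,0.4],[0,-0.2,-17.6,0,0,0,0.4]]' 40
python3 - <<'E'
from h import *
cv2.imwrite("pics/s1.png",capture("side"))
crop("pics/s1.png","pics/s1c.png",200,220,180,220,2.7)
E
```

```text
time_s: 2.7
eef_pos: [520.3, 242.0, 143.3]
orientation: [[-0.981, 0.195, -0.003], [0.195, 0.981, -0.002], [0.003, -0.002, -1.0]]
wrist_force: [0.3, 0.5, 0.6]
width: 0.606
```

View pics/s1c.png

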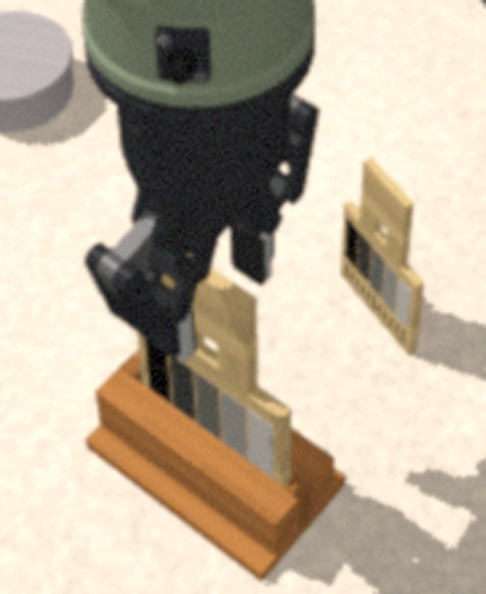

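```bash
python3 -m crank '[[0,0.15,0.2,0,0,0,0.7],[0,0.15,0.2,0,0,0,0.8],[0,0.15,0.2,0,0,0,1],[0,0.15,0.2,0,0,0,1],[0,0.15,0.2,0,0,0,1],[0,0.15,0.2,0,0,0,1]]' 40
python3 - <<'E'
from h import *
cv2.imwrite("pics/s2.png",capture("side"));cv2.imwrite("pics/t2.png",capture("top"))
crop("pics/s2.png","pics/s2c.png",200,220,180,220,2.7)
o=observe();print(o['width'],o['wrist_force'],o['eef_pos'])
E
```

```text
time_s: 3.35
eef_pos: [521.5, 244.5, 148.2]
orientation: [[-0.981, 0.195, 0.001], [0.195, 0.981, 0.001], [-0.001, 0.001, -1.0]]
wrist_force: [-0.1, 1.3, 7.7]
width: 0.091
0.08852933354075516 [-0.042  0.419  7.04 ] [521.52  244.449 148.174]
```

View pics/s2c.png

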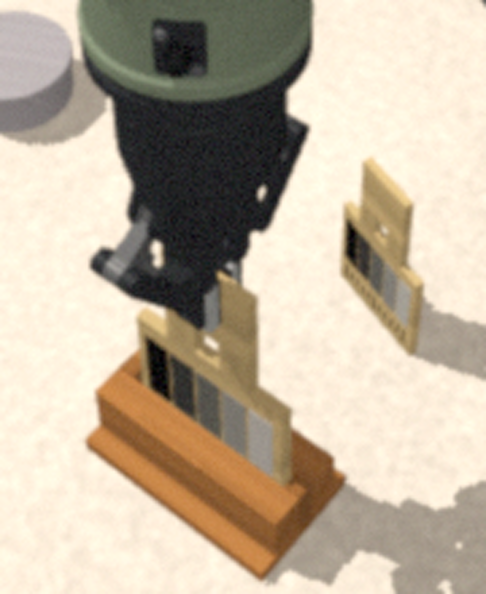

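```bash
python3 -m crank '[[0,0,0.5,0,0,0,1],[0,0,1.5,0,0,0,1],[0,0,3,0,0,0,1],[0,0,5,0,0,0,1],[0,0,7,0,0,0,1],[0,0,9,0,0,0,1],[0,0,11,0,0,0,1],[0,0,13,0,0,0,1],[0,0,14,0,0,0,1],[0,0,14,0,0,0,1],[0,0,14,0,0,0,1],[0,0,14,0,0,0,1]]' 60
python3 - <<'E'
from h import *
cv2.imwrite("pics/s3.png",capture("side"));cv2.imwrite("pics/t3.png",capture("top"))
crop("pics/s3.png","pics/s3c.png",200,130,200,220,2.7)
crop("pics/t3.png","pics/t3c.png",120,180,140,120,5)
o=observe();print(o['width'],o['wrist_force'],o['moment'],o['eef_pos'])
E
```

```text
time_s: 4.65
eef_pos: [520.9, 243.8, 286.4]
orientation: [[-0.981, 0.195, -0.001], [0.195, 0.981, -0.001], [0.001, -0.001, -1.0]]
wrist_force: [0.7, 0.2, -1.0]
width: 0.083
0.07763874281790653 [-0.089 -0.895 -0.876] [-0.009  0.     0.004] [521.005 243.887 286.618]
```

View pics/s3c.png

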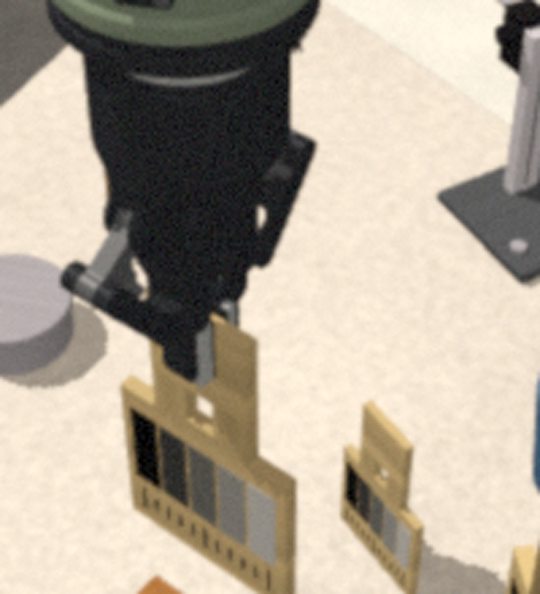

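View pics/t3c.png

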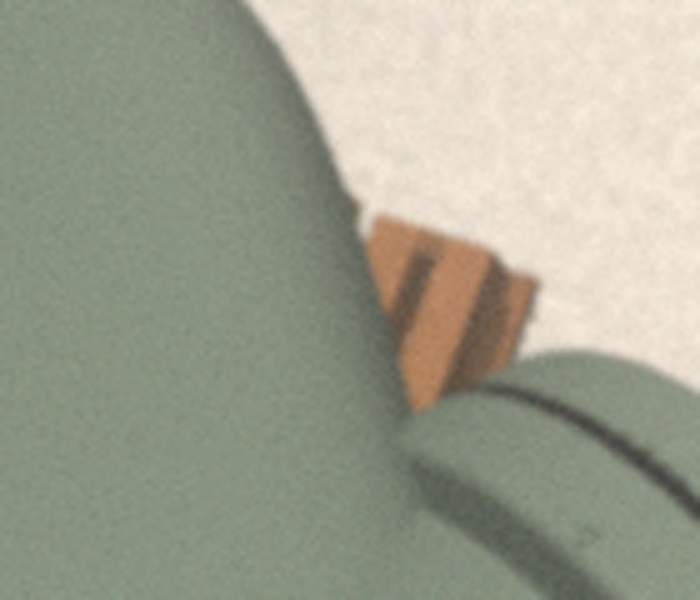

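Run:
```python
from h import *
crop("pics/s3.png","pics/s3d.png",238,240,80,120,5)
```

```text
(no output)
```

View pics/s3d.png

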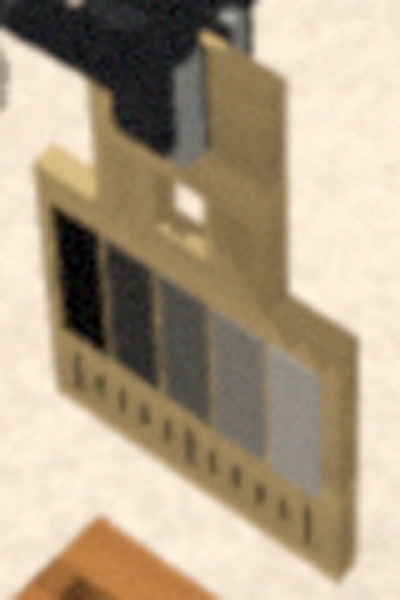

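Run:
```python
from h import *
from scipy.optimize import least_squares
from scipy.spatial.transform import Rotation as R
P=np.array([(4,-50,95),(4,-50,0),(4,50,0),(-4,50,95),(-4,50,0)],float)
u=(np.array([(36,165),(60,390),(342,580),(357,335),(355,563)])+.5)/5-.5+[238,240]
tcp=np.array([521,243.9,286.6])
def T(p): # local: roll(about plate x), lateral y, z ; yaw
    return R.from_euler('ZX',[1.374+p[3],p[0]]).apply(P+[p[4],p[1],p[2]])+tcp
f=lambda p:np.r_[(proj('side',T(p))-u).ravel(), p[3]/.03, p[4]/1.5]
r=least_squares(f,[0,0,-138,0,0]);print(r.x,r.fun)
```

```text
[   0.011   -0.897 -139.331   -0.      -0.905] [-0.725 -0.934 -0.26   0.39  -0.575  0.747  0.54   0.016  0.657  0.114
 -0.016 -0.603]
```

```bash
python3 - <<'E'
from fit import *
q=tri(sc('c3',[(228,147)])[0],sc('c4',[(418,230)])[0]); print('posttop',q, R.from_euler('Z',.5557).apply(q-[535.8,-254.2,0]))
E
python3 -m crank '[[0.4,-2,1,0,0,-4,1],[0.8,-5,2,0,0,-10,1],[1.2,-8.5,3,0,0,-17,1],[1.6,-12,4,0,0,-25,1],[2,-15.5,5,0,0,-33,1],[2.5,-19,5.3,0,0,-40,1],[3,-23,5.3,0,0,-48,1],[3.5,-27,5.3,0,0,-55,1],[4,-31,5.3,0,0,-63,1],[4.5,-35,5.3,0,0,-71,1],[5,-39,5.3,0,0,-79,1],[5.5,-43,5.3,0,0,-87,1],[6,-47,5.3,0,0,-95,1],[6.5,-50,5.3,0,0,-102,1],[6.8,-52,5.3,0,0,-108,1],[6.8,-53,5.3,0,0,-110.6,1],[6.8,-53,5.3,0,0,-110.6,1],[6.8,-53,5.3,0,0,-110.6,1]]'
python3 - <<'E'
from h import *
cv2.imwrite("pics/s4.png",capture("side"));cv2.imwrite("pics/t4.png",capture("top"))
crop("pics/s4.png","pics/s4c.png",320,20,150,200,3)
o=observe();print(o['width'],o['wrist_force'],o['moment'],o['eef_pos'])
E
```

```text
[523.059 246.367 100.   ]
[521.093 244.48    1.374   0.004   9.433] 0.47662156271781564
[[-0.43  -0.69   0.206  0.058 -0.663 -0.315  0.136 -0.249  0.258  0.563]
 [ 0.086  0.62  -0.507 -0.778  0.101  0.661 -0.261  0.88   0.462  0.276]]
[ 537.481 -257.006   10.   ]
[ 535.809 -254.217   -0.556    0.      -3.561] 0.8379686428693471
[[-1.758 -0.705  0.688 -1.072  0.035  1.129  0.449 -0.723]
 [ 0.087 -0.134 -0.081  0.226 -0.297  0.423  1.831  0.568]]
tip [ 589.148 -285.764  160.756] [ 61.956   1.338 160.756]
posttop [ 534.378 -252.85   151.609] [ -1.92    0.397 151.609]
time_s: 6.55
eef_pos: [589.2, -284.9, 340.2]
orientation: [[0.525, 0.851, -0.0], [0.851, -0.525, 0.001], [0.001, -0.001, -1.0]]
wrist_force: [-0.3, -0.6, -1.0]
width: 0.082
0.08176276792770597 [ 0.025  0.391 -1.177] [ 0.018  0.042 -0.055] [ 589.325 -284.764  340.537]
```

View pics/s4c.png

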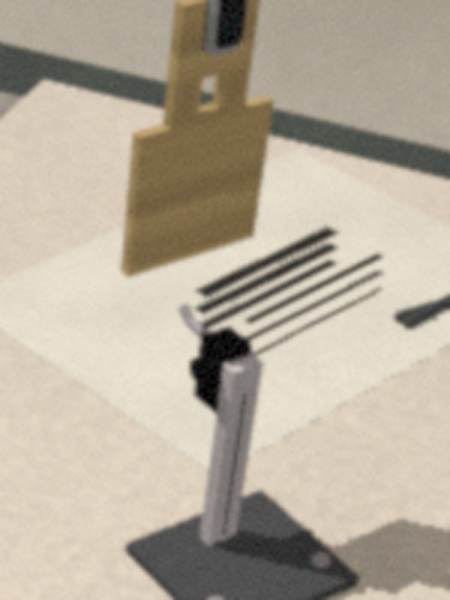

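View pics/t4.png

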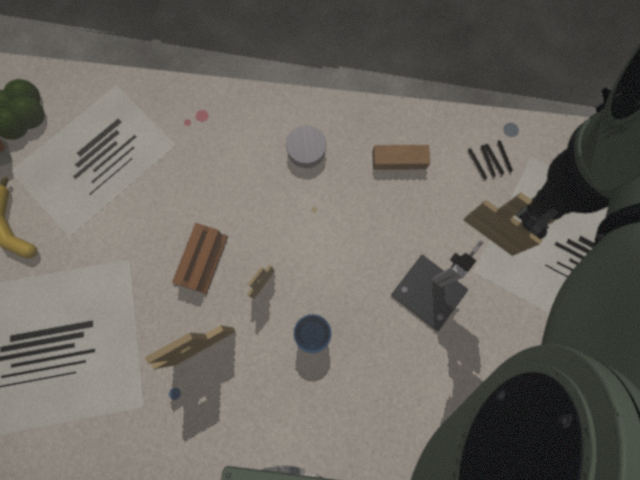

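```bash
python3 -m crank '[[0,-0.08,-1,0,0,0,1],[0,-0.08,-1.8,0,0,0,1],[0,-0.08,-2.3,0,0,0,1],[0,-0.08,-2.4,0,0,0,1],[0,-0.08,-2.4,0,0,0,1],[0,-0.08,-2.4,0,0,0,1]]'; for i in 1 2 3 4 5; do python3 -c "
from plant import observe;o=observe();print(o['wrist_force'],o['eef_pos'])"; done;  python3 -m crank '[[0,0,-0.1,0,0,0,1],[0,0,-0.2,0,0,0,1],[0,0,-0.3,0,0,0,1],[0,0,-0.4,0,0,0,1],[0,0,-0.4,0,0,0,1]]'
```

```text
time_s: 7.25
eef_pos: [589.3, -286.8, 316.5]
orientation: [[0.528, 0.849, 0.0], [0.849, -0.528, -0.0], [0.0, 0.0, -1.0]]
wrist_force: [0.6, -0.4, -1.9]
width: 0.08
[ 0.60690538 -0.36851895 -1.86305977] [ 589.25286847 -286.79269203  316.52535173]
[ 0.60690538 -0.36851895 -1.86305977] [ 589.25286847 -286.79269203  316.52535173]
[ 0.60690538 -0.36851895 -1.86305977] [ 589.25286847 -286.79269203  316.52535173]
[ 0.60690538 -0.36851895 -1.86305977] [ 589.25286847 -286.79269203  316.52535173]
[ 0.60690538 -0.36851895 -1.86305977] [ 589.25286847 -286.79269203  316.52535173]
time_s: 7.75
eef_pos: [589.1, -286.8, 312.1]
orientation: [[0.528, 0.849, -0.0], [0.849, -0.528, 0.0], [-0.0, -0.0, -1.0]]
wrist_force: [0.2, -0.4, -0.8]
width: 0.084
```

```bash
python3 -m crank '[[0,0,-0.1,0,0,0,1],[0,0,-0.2,0,0,0,1],[0,0,-0.2,0,0,0,1]]' | grep -E "pos|force"; python3 -m crank '[[0,0,-0.1,0,0,0,1],[0,0,-0.1,0,0,0,1]]'| grep -E "pos|force"; python3 -m crank '[[0,0,-0.1,0,0,0,1],[0,0,-0.1,0,0,0,1]]'| grep -E "pos|force"
```

```text
eef_pos: [589.1, -286.8, 310.1]
wrist_force: [0.1, 0.0, -0.5]
eef_pos: [589.1, -286.8, 309.2]
wrist_force: [-0.2, -0.2, -1.1]
eef_pos: [589.1, -286.8, 308.2]
wrist_force: [0.5, -0.2, -1.0]
```

```bash
python3 -m crank '[[0,0,-0.1,0,0,0,1],[0,0,-0.1,0,0,0,1]]'| grep -E "pos|force"; python3 -m crank '[[0,0,-0.1,0,0,0,1],[0,0,-0.1,0,0,0,1]]'| grep -E "pos|force"
```

```text
eef_pos: [589.1, -286.8, 307.2]
wrist_force: [0.4, -0.4, -1.0]
eef_pos: [589.1, -286.8, 306.1]
wrist_force: [0.3, 0.0, -1.6]
```

```bash
for i in 1; do python3 -m crank '[[0,0,-0.1,0,0,0,1],[0,0,-0.1,0,0,0,1]]'| grep -E "pos|force"; done
python3 - <<'E'
from h import *
cv2.imwrite("pics/s5.png",capture("side"));cv2.imwrite("pics/t5.png",capture("top"))
crop("pics/s5.png","pics/s5c.png",350,60,80,100,6)
crop("pics/t5.png","pics/t5c.png",440,190,100,90,6)
E
```

```text
eef_pos: [589.1, -286.8, 305.2]
wrist_force: [-0.6, -0.5, -0.7]
```

View pics/s5c.png

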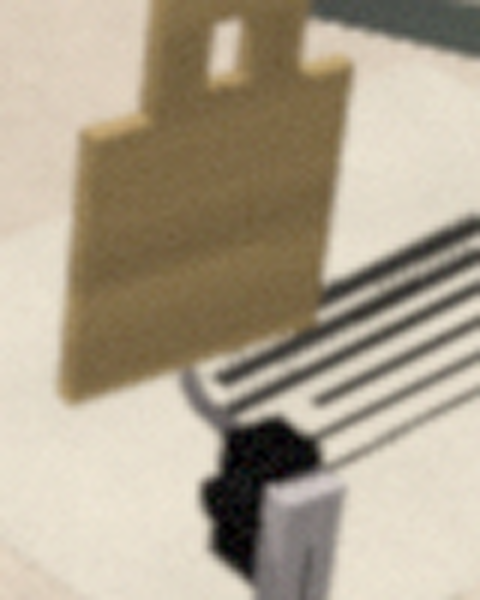

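View pics/t5c.png

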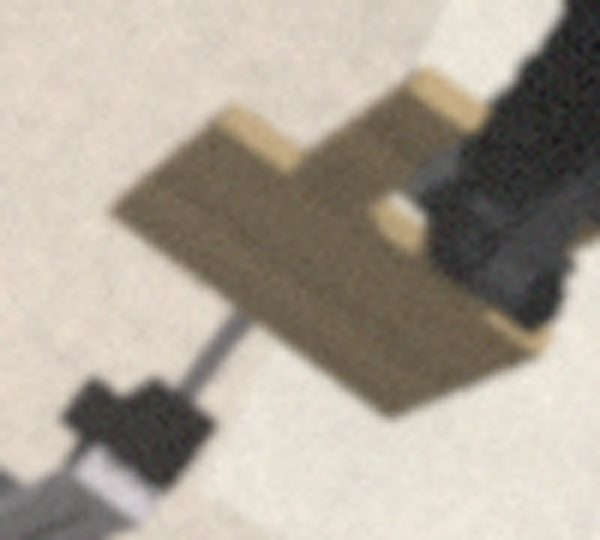

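The side view shows the plate's lower edge just above the tip, at about px (382,122). In the top view the rod meets the edge close to its middle. I continue feeling downward.

```bash
for i in 1; do python3 -m crank '[[0,0,-0.1,0,0,0,1],[0,0,-0.1,0,0,0,1]]'| grep -E "pos|force"; python3 -m crank '[[0,0,-0.1,0,0,0,1],[0,0,-0.1,0,0,0,1]]'| grep -E "pos|force"; done
```

```text
eef_pos: [589.1, -286.8, 304.1]
wrist_force: [0.4, -0.8, -0.8]
eef_pos: [589.1, -286.8, 303.1]
wrist_force: [0.4, -0.0, -0.5]
```

```bash
python3 -m crank '[[0,0,-0.1,0,0,0,1],[0,0,-0.1,0,0,0,1]]'| grep -E "pos|force"
```

```text
eef_pos: [589.1, -286.8, 302.1]
wrist_force: [0.0, -0.1, -0.9]
```

```bash
python3 -m crank '[[0,0,-0.1,0,0,0,1],[0,0,-0.1,0,0,0,1]]'| grep -E "pos|force"
```

```text
eef_pos: [589.1, -286.8, 301.1]
wrist_force: [-0.1, -0.0, -1.4]
```

```bash
python3 -m crank '[[0,0,-0.1,0,0,0,1],[0,0,-0.1,0,0,0,1]]'| grep -E "pos|force"
```

```text
eef_pos: [589.2, -286.8, 300.4]
wrist_force: [-0.6, 0.2, 1.5]
```

```bash
python3 -m crank '[[0,0,-0.1,0,0,0,1],[0,0,-0.1,0,0,0,1]]'| grep -E "pos|force"
python3 - <<'E'
from h import *
cv2.imwrite("pics/s6.png",capture("side"));cv2.imwrite("pics/t6.png",capture("top"))
crop("pics/s6.png","pics/s6c.png",350,60,80,100,6)
crop("pics/t6.png","pics/t6c.png",440,190,100,90,6)
E
```

```text
eef_pos: [589.4, -286.9, 299.9]
wrist_force: [0.7, -0.2, 7.5]
```

View pics/s6c.png

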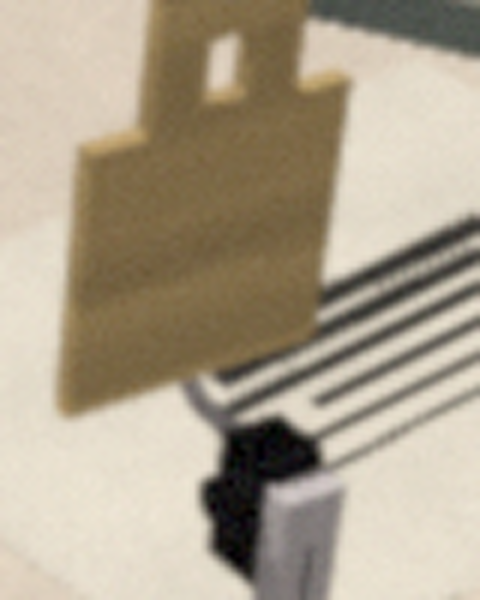

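View pics/t6c.png

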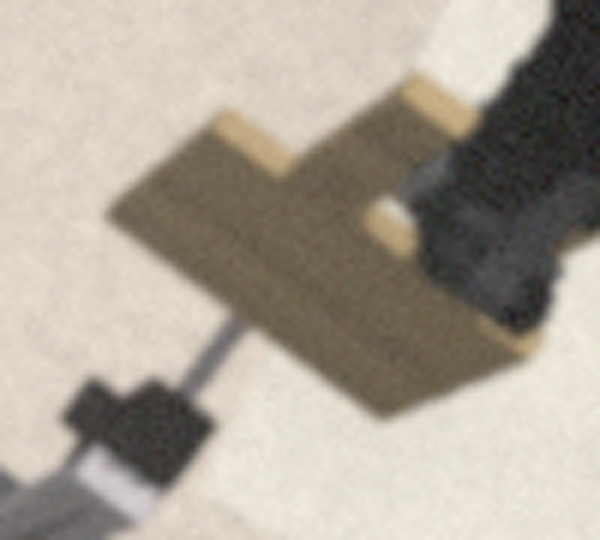

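```bash
python3 -m crank '[[0,0,0.5,0,0,0,1],[0,0,1,0,0,0,1],[0.6,-0.4,1.5,0,0,0,1],[1.5,-0.9,1.5,0,0,0,1],[2.5,-1.5,1.5,0,0,0,1],[3.4,-2.1,1.0,0,0,0,1],[3.4,-2.1,-1,0,0,0,1],[3.4,-2.1,-3.5,0,0,0,1],[3.4,-2.1,-6,0,0,0,1],[3.4,-2.1,-8.5,0,0,0,1],[3.4,-2.1,-10.5,0,0,0,1],[3.4,-2.1,-11.5,0,0,0,1],[3.4,-2.1,-11.5,0,0,0,1],[3.4,-2.1,-11.5,0,0,0,1],[3.4,-2.1,-11.5,0,0,0,1]]'
python3 - <<'E'
from h import *
cv2.imwrite("pics/s7.png",capture("side"));cv2.imwrite("pics/t7.png",capture("top"))
crop("pics/s7.png","pics/s7c.png",330,50,120,160,3.7)
crop("pics/t7.png","pics/t7c.png",430,170,130,110,5)
print(observe()['eef_pos'])
E
```

```text
time_s: 11.95
eef_pos: [623.6, -307.9, 185.4]
orientation: [[0.528, 0.849, 0.001], [0.849, -0.528, -0.001], [0.0, 0.001, -1.0]]
wrist_force: [0.1, -0.2, -1.0]
width: 0.082
[ 623.399 -307.878  185.141]
```

View pics/s7c.png

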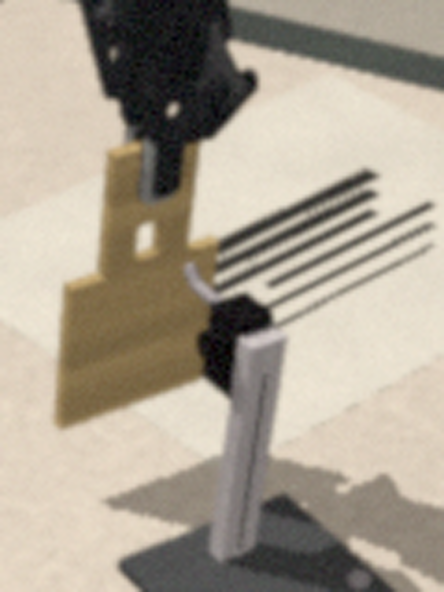

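View pics/t7c.png

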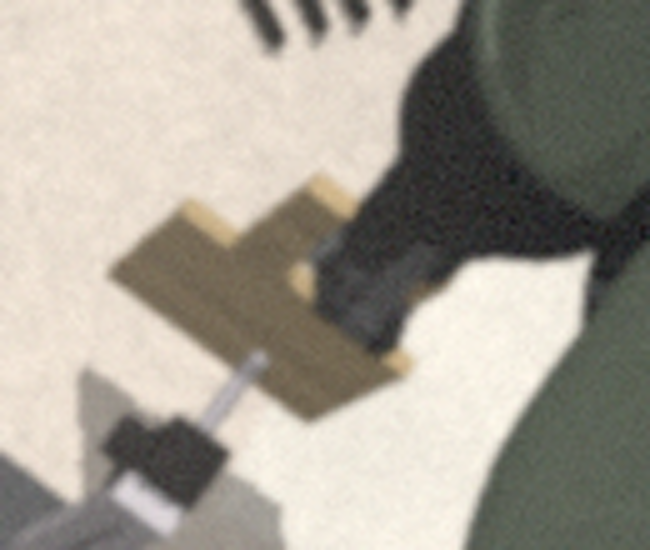

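```bash
python3 - <<'E'
from h import *
from scipy.spatial.transform import Rotation as R
S=lambda P:R.from_euler('Z',-.5557).apply(np.array(P,float))+[535.8,-254.2,0]
tcp=np.array([623.4,-307.9,185.1])
W=lambda P:R.from_euler('Z',-.5557).apply(np.array(P,float))+tcp-[0,0,138.5]
for n,s,o in(("side",3.7,(330,50)),("top",5,(430,170))):
    f=lambda P:(proj(n,P)-o+.5)*s-.5
    print(n,"rod30,56,63,100:",f(S([(30,0,152.5),(56,0,152.5),(63,0,158.5),(98,0,152.5)])).round(0).tolist())
    print(" win back corners",f(W([(-4,8,100),(-4,-8,100),(-4,-8,122),(-4,8,122)])).round(0).tolist(),' bottom corners',f(W([(-4,50,0),(-4,-50,0),(-4,50,95),(-4,-50,95)])).round(0).tolist())
E
python3 - <<'E'
import sys; sys.path.insert(0,'.')
import os; os.chdir('.')
from h import *
crop("pics/s7.png","pics/s7d.png",340,80,70,95,6)
E
```

```text
side rod30,56,63,100: [[224.0, 310.0], [195.0, 286.0], [189.0, 271.0], [150.0, 249.0]]
 win back corners [[136.0, 262.0], [159.0, 254.0], [163.0, 219.0], [139.0, 227.0]]  bottom corners [[61.0, 431.0], [202.0, 380.0], [71.0, 291.0], [220.0, 242.0]]
top rod30,56,63,100: [[201.0, 438.0], [243.0, 382.0], [260.0, 363.0], [308.0, 293.0]]
 win back corners [[283.0, 281.0], [320.0, 307.0], [344.0, 293.0], [307.0, 265.0]]  bottom corners [[107.0, 279.0], [311.0, 429.0], [184.0, 215.0], [411.0, 381.0]]
```

View pics/s7d.png

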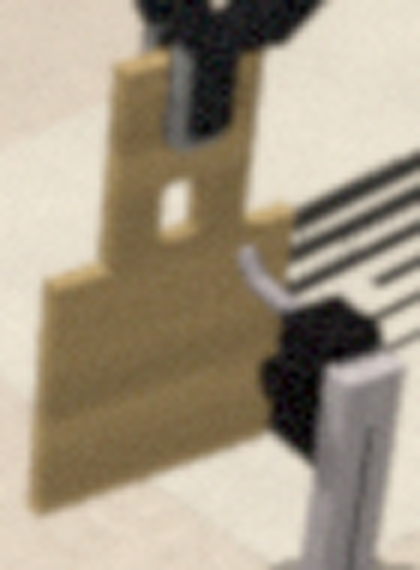

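```bash
python3 -m crank '[[-0.85,0.53,-0.1,0,0,0,1],[-1.7,1.06,-0.1,0,0,0,1],[-2.38,1.48,-0.1,0,0,0,1],[-2.55,1.58,-0.1,0,0,0,1],[-2.55,1.58,-0.1,0,0,0,1],[-2.55,1.58,-0.1,0,0,0,1]]'; python3 -m crank '[[-0.17,0.106,0,0,0,0,1],[-0.34,0.211,0,0,0,0,1],[-0.51,0.317,0,0,0,0,1],[-0.51,0.317,0,0,0,0,1]]' | grep -E "pos|force"
```

```text
time_s: 12.65
eef_pos: [598.0, -292.2, 183.4]
orientation: [[0.528, 0.849, 0.0], [0.849, -0.528, -0.0], [0.0, 0.0, -1.0]]
wrist_force: [-0.3, -0.2, -1.4]
width: 0.082
eef_pos: [592.4, -288.7, 183.3]
wrist_force: [0.7, -0.5, -1.0]
```

```bash
python3 -m crank '[[-0.17,0.106,0,0,0,0,1],[-0.34,0.211,0,0,0,0,1],[-0.34,0.211,0,0,0,0,1]]' | grep -E "pos|force";python3 -m crank '[[-0.17,0.106,0,0,0,0,1],[-0.34,0.211,0,0,0,0,1],[-0.34,0.211,0,0,0,0,1]]' | grep -E "pos|force"
```

```text
eef_pos: [589.0, -286.6, 183.3]
wrist_force: [0.4, -0.3, -2.7]
eef_pos: [585.6, -284.5, 183.3]
wrist_force: [-0.8, 0.2, -1.5]
```

Run:
```python
from h import *
cv2.imwrite("pics/s8.png",capture("side"));cv2.imwrite("pics/t8.png",capture("top"))
crop("pics/s8.png","pics/s8c.png",340,80,70,95,6)
crop("pics/t8.png","pics/t8c.png",430,190,110,90,6)
print(observe()['wrist_force'])
```

```text
[ 0.133 -0.997 -1.359]
```

View pics/s8c.png

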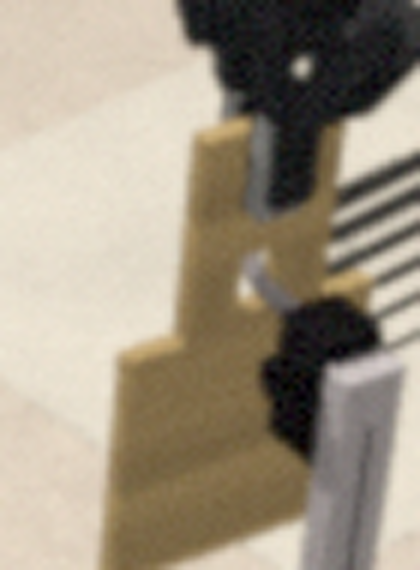

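View pics/t8c.png

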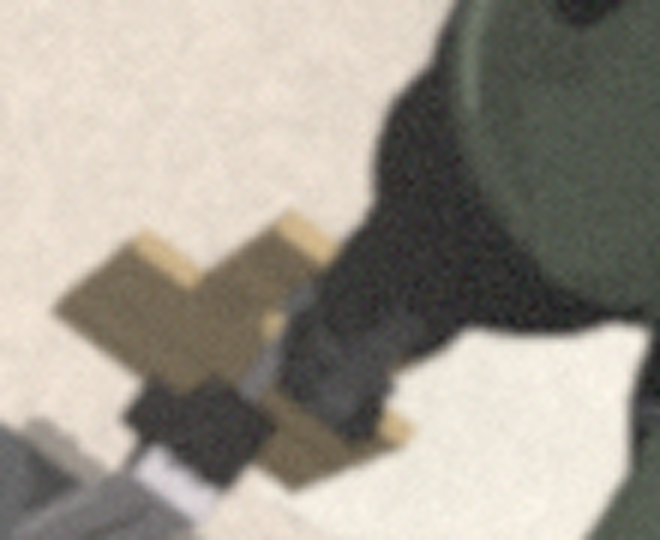

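The hook tip shows in the window (side px ~382,124). It went in without any reaction force, so I continue towards the block.

```bash
python3 -m crank '[[-0.17,0.106,0,0,0,0,1],[-0.34,0.211,0,0,0,0,1],[-0.51,0.317,0,0,0,0,1],[-0.51,0.317,0,0,0,0,1]]' | grep -E "pos|force"; python3 -m crank '[[-0.17,0.106,0,0,0,0,1],[-0.34,0.211,0,0,0,0,1],[-0.51,0.317,0,0,0,0,1],[-0.51,0.317,0,0,0,0,1]]' | grep -E "pos|force"
```

```text
eef_pos: [580.5, -281.3, 183.3]
wrist_force: [0.4, -0.2, -1.6]
eef_pos: [575.4, -278.2, 183.4]
wrist_force: [0.1, -0.3, -1.2]
```

```bash
python3 -m crank '[[-0.17,0.106,0,0,0,0,1],[-0.34,0.211,0,0,0,0,1],[-0.51,0.317,0,0,0,0,1],[-0.51,0.317,0,0,0,0,1]]' | grep -E "pos|force"
```

```text
eef_pos: [570.3, -275.0, 183.3]
wrist_force: [-0.1, 0.4, -0.7]
```

```bash
python3 -m crank '[[-0.085,0.053,0,0,0,0,1],[-0.17,0.106,0,0,0,0,1],[-0.255,0.158,0,0,0,0,1],[-0.255,0.158,0,0,0,0,1]]' | grep -E "pos|force"
```

```text
eef_pos: [567.8, -273.5, 183.3]
wrist_force: [-0.5, 0.7, -1.6]
```

```bash
python3 -m crank '[[-0.085,0.053,0,0,0,0,1],[-0.17,0.106,0,0,0,0,1],[-0.17,0.106,0,0,0,0,1]]' | grep -E "pos|force"
```

```text
eef_pos: [566.1, -272.4, 183.3]
wrist_force: [0.2, -0.5, -0.9]
```

```bash
python3 -m crank '[[-0.085,0.053,0,0,0,0,1],[-0.085,0.053,0,0,0,0,1]]' | grep -E "pos|force"
```

```text
eef_pos: [565.3, -271.9, 183.3]
wrist_force: [-0.8, -0.1, -0.2]
```

```bash
python3 -m crank '[[-0.085,0.053,0,0,0,0,1],[-0.085,0.053,0,0,0,0,1]]' | grep -E "pos|force"
```

```text
eef_pos: [564.9, -271.7, 183.4]
wrist_force: [3.9, -3.1, -3.2]
```

```bash
python3 -m crank '[[0.085,-0.053,0,0,0,0,1],[0.085,-0.053,-0.2,0,0,0,1],[0.085,-0.053,-0.4,0,0,0,1],[0.085,-0.053,-0.6,0,0,0,1],[0.085,-0.053,-0.8,0,0,0,1],[0.085,-0.053,-0.8,0,0,0,1]]' | grep -E "pos|force";  python3 -m crank '[[0,0,-0.1,0,0,0,1],[0,0,-0.1,0,0,0,1]]' | grep -E "pos|force"
```

```text
eef_pos: [565.2, -271.9, 174.9]
wrist_force: [0.2, 0.2, -1.4]
eef_pos: [565.3, -271.9, 174.2]
wrist_force: [-0.5, 0.7, -1.8]
```

```bash
python3 -m crank '[[0,0,-0.1,0,0,0,1],[0,0,-0.1,0,0,0,1]]' | grep -E "pos|force"
```

```text
eef_pos: [565.3, -271.9, 173.2]
wrist_force: [0.5, 0.1, -2.5]
```

```bash
python3 -m crank '[[0,0,-0.1,0,0,0,1],[0,0,-0.1,0,0,0,1]]' | grep -E "pos|force"
```

```text
eef_pos: [565.5, -272.0, 172.6]
wrist_force: [-1.9, 0.5, 4.0]
```

Rod contact came at TCP z 172.7, against 172.5 predicted from the probe. One look before releasing.

```bash
python3 -m crank '[[0,0,0.03,0,0,0,1],[0,0,0.03,0,0,0,1]]' 20| grep -E "pos|force|width"
python3 - <<'E'
from h import *
cv2.imwrite("pics/s9.png",capture("side"));cv2.imwrite("pics/t9.png",capture("top"))
crop("pics/s9.png","pics/s9c.png",340,80,70,95,6)
E
```

```text
eef_pos: [565.4, -272.0, 172.7]
wrist_force: [0.1, 0.8, 1.7]
width: 0.081
```

View pics/s9c.png

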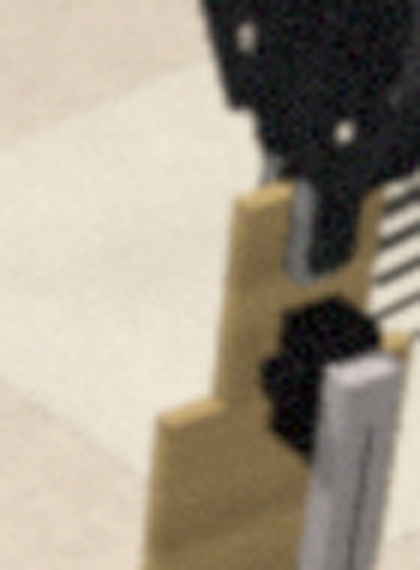

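```bash
python3 -m crank '[[0,0,0,0,0,0,0.92],[0,0,0,0,0,0,0.9],[0,0,0,0,0,0,0.88],[0,0,0,0,0,0,0.86],[0,0,0,0,0,0,0.84],[0,0,0,0,0,0,0.8],[0,0,0,0,0,0,0.75],[0,0,0,0,0,0,0.7],[0,0,0,0,0,0,0.7]]' 20
python3 - <<'E'
from h import *
cv2.imwrite("pics/s10.png",capture("side"));cv2.imwrite("pics/t10.png",capture("top"))
crop("pics/s10.png","pics/s10c.png",340,80,70,95,6)
crop("pics/t10.png","pics/t10c.png",420,200,110,90,6)
E
```

```text
time_s: 18.45
eef_pos: [565.4, -271.9, 172.6]
orientation: [[0.528, 0.849, -0.0], [0.849, -0.528, 0.0], [0.0, -0.0, -1.0]]
wrist_force: [0.4, -0.4, -0.7]
width: 0.301
```

View pics/s10c.png

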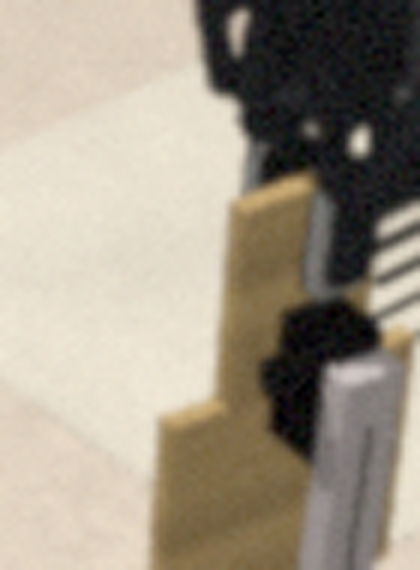

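View pics/t10c.png

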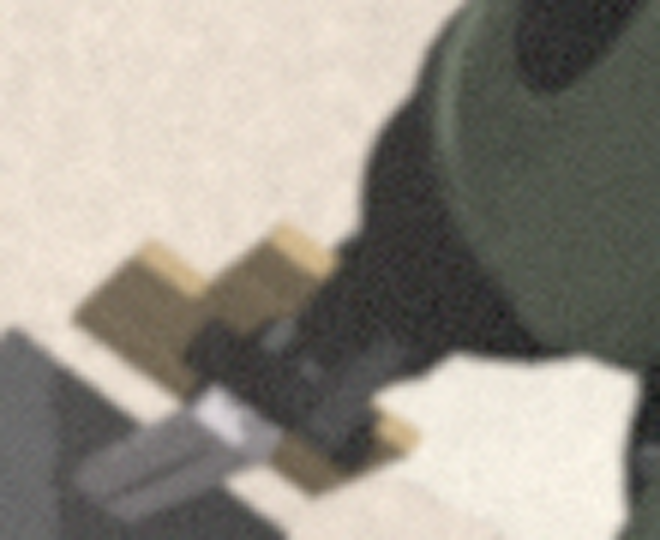

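```bash
python3 -m crank '[[0,0,0,0,0,0,0.55],[0,0,0.3,0,0,0,0.55],[0,0,1,0,0,0,0.55],[0,0,2,0,0,0,0.55],[0,0,4,0,0,0,0.55],[0,0,7,0,0,0,0.55],[0,0,11,0,0,0,0.55],[0,0,15,0,0,0,0.55],[-2,8,17,0,0,0,0.55],[-4,12,18,0,0,0,0.55],[-4,16,18,0,0,0,0.55],[-4,20,18,0,0,0,0.55],[-4,20,18,0,0,0,0.55],[-4,20,18,0,0,0,0.55]]'
python3 - <<'E'
from h import *
cv2.imwrite("pics/s11.png",capture("side"));cv2.imwrite("pics/t11.png",capture("top"))
crop("pics/s11.png","pics/s11c.png",330,90,110,130,4.5)
crop("pics/t11.png","pics/t11c.png",400,200,130,110,5)
E
```

```text
time_s: 19.95
eef_pos: [525.4, -70.5, 353.6]
orientation: [[0.526, 0.851, 0.001], [0.851, -0.526, 0.0], [0.001, 0.001, -1.0]]
wrist_force: [0.6, -0.6, -0.1]
width: 0.453
```

View pics/s11.png

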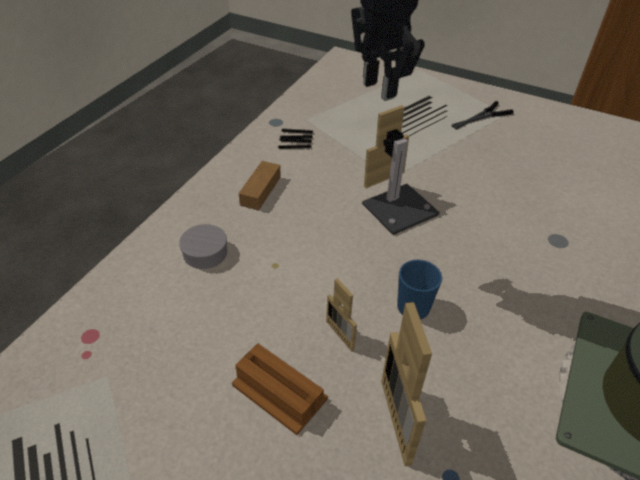

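View pics/s11c.png

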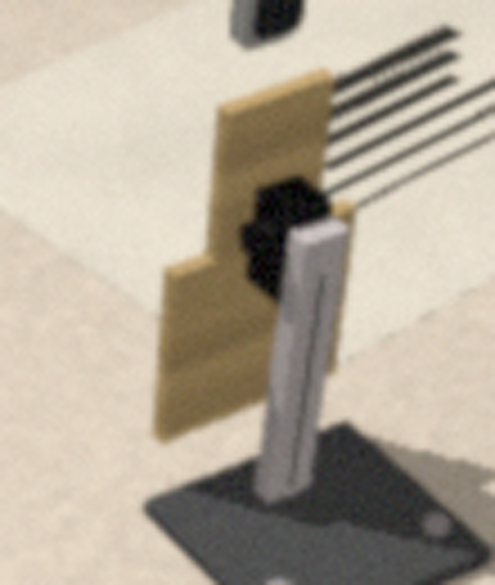

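View pics/t11c.png

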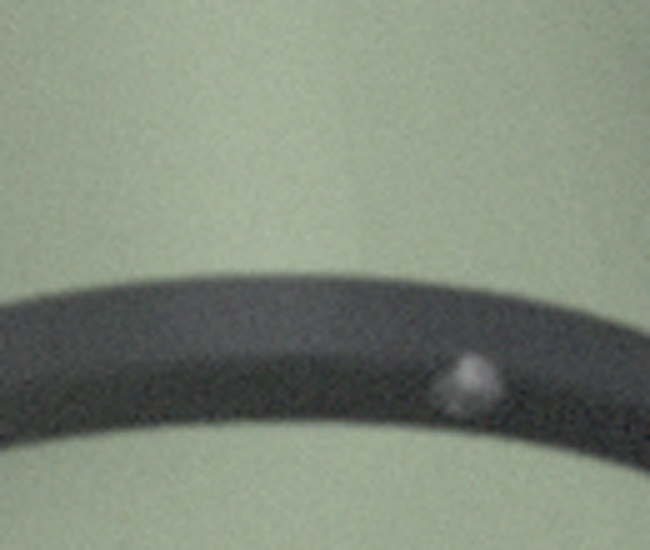

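```bash
python3 -m crank '[[0,4,0,0,0,0,0.55],[0,8,0,0,0,0,0.55],[0,12,0,0,0,0,0.55],[-1,16,0,0,0,0,0.55],[-2,20,0,0,0,0,0.55],[-2,24,0,0,0,0,0.55],[-2,28,0,0,0,0,0.55],[-2,28,0,0,0,0,0.55],[-2,28,0,0,0,0,0.55]]'|grep pos
python3 - <<'E'
from h import *
cv2.imwrite("pics/s12.png",capture("side"));cv2.imwrite("pics/t12.png",capture("top"))
crop("pics/s12.png","pics/s12c.png",350,90,90,120,5)
crop("pics/t12.png","pics/t12c.png",400,200,120,110,5)
E
```

```text
eef_pos: [505.9, 207.3, 352.2]
```

View pics/s12c.png

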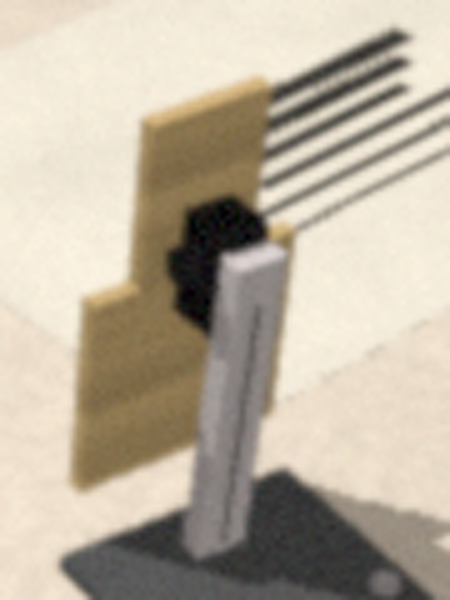

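View pics/t12c.png

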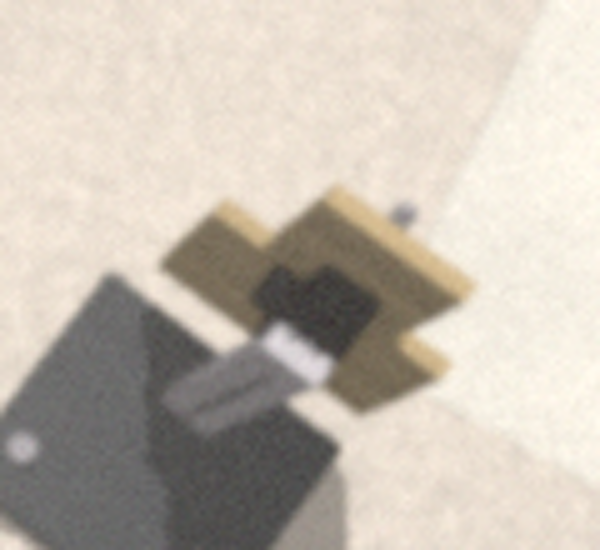

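View pics/t12.png

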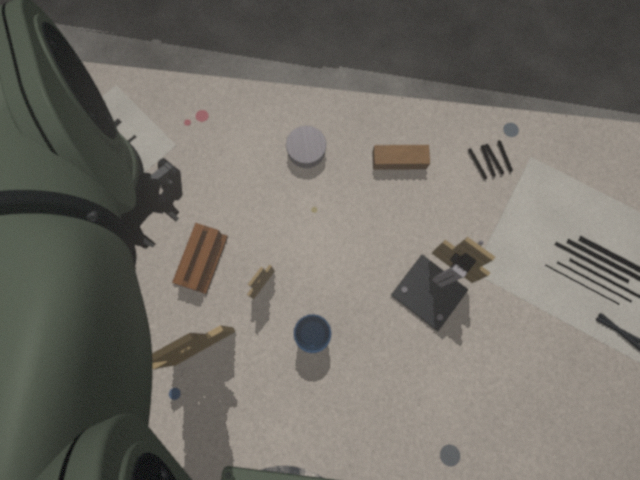

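Run:
```python
from h import *
from scipy.optimize import least_squares
from scipy.spatial.transform import Rotation as R
PS=np.array([(-4,28,170),(-4,-28,170),(-4,50,95),(-4,50,0)],float)
us=(np.array([(147,127),(268,88),(82,303),(78,490)])+.5)/5-.5+[350,90]
PT=np.array([(-4,50,0),(-4,-50,0),(-4,28,170),(-4,-28,170),(4,28,170),(4,-28,170)],float)
ut=(np.array([(162,266),(360,413),(326,198),(462,300),(338,186),(474,291)])+.5)/5-.5+[400,200]
b=np.array([0,0,0.])
def T(p,P): return R.from_euler('ZYX',[p[0]-.5557,p[1],p[2]]).apply(P)+p[3:]
f=lambda p:np.r_[(proj('side',T(p,PS))-us).ravel(),(proj('top',T(p,PT))-ut).ravel()]
r=least_squares(f,[0,0,0,565,-272,34]);print(r.x,np.sqrt(np.mean(r.fun**2)))
h=T(r.x,[(0,0,111)])[0]; print('hole stand',R.from_euler('Z',.5557).apply(h-[535.8,-254.2,0]))
```

```text
[  -0.026   -0.013   -0.037  565.188 -274.732   34.987] 0.6236664882088484
hole stand [ 34.517   2.236 145.901]
```

```bash
python3 -c "
from plant import *
print(observe()['time_s']);print(hand_in())"
```

```text
21.05
the job is handed in; nothing more can be done
None
```

I took the plate out of its holder, hung it by its window on the hook with the printed scale facing outward, let go and handed the job in at 21 s. `hand_in` gave no verdict, so what follows rests on my own measurements.

- **Finding the hook:** I lowered the plate's bottom edge onto the hook tip and felt contact at TCP z 300.5 mm, which put the rod axis at about 152.5 mm. My readings from the pictures were 155 to 158 mm. The window's top then met the rod at TCP z 172.7 mm, against 172.5 mm predicted from the touch, so the touch was right.
- **Forces:** The largest wrist readings were about 8 to 9 N at the tip touch, about 5 N against the block and about 6 N as the plate settled on the rod. These were read only at the end of each short move. I found no contact between the fingers and the stand.
- **Final position:** In the last pictures the window sits at stand x 34.5 mm (home is 34) and y +2.2 mm. Yaw is −0.03 rad and tilt is under 0.04 rad. The camera calibration is good to about 2 mm, so the sideways figure is uncertain by that much, though still inside the 8 mm limit.
- **Everything else:** The gripper is clear of everything. The cup, tin and carton look unmoved.

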